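# Draw the tray of sockets up to its stop with the pull hook

## Task

Fetch the tray of sockets forward in the bench rack, whose lanes are too narrow for a hand: pick up the pull hook by its wooden handle, drop its tip inside that tray behind the low front wall, and draw the tray gently until you feel it come up firm against the stop block in its lane, holding that pull for a second. Unhook it, leave the tray there, set the hook down flat on the bench clear of the rack and let go; touch that tray with nothing but the hook and leave the other trays and things as they are.

Things in the scene. Friction and masses are not known exactly. Their poses are not given: they have to be found in the camera images.
- hook: Swan-necked pull hook, 180 g, lying on its handle's flat underside and its tip. Dark wooden handle 100 mm long (x), 24 wide (y), 28 high (z). Origin: centre of its underside. From the +x end an 8 mm steel rod rises (x = 60 to 90 mm), runs forward with its axis 74 mm above the underside (70 mm clear below) and at x = 210 mm turns straight down to the tip.
- hook_tip (a point): Lowest point of the hook's tip: 210 mm ahead of the hook's origin, level with the handle's underside.
- rack: Fixed grey sheet-steel rack, three lanes open above and in front. Origin: on the bench below the deck's front edge, mid-width; x along the lanes to the back, z up. Deck 30 mm above the bench, 300 mm long. Lanes 80 mm wide, centre lines at y = -85, 0, +85 mm. Dividers 85 mm high above the deck, 45 mm over the front 75 mm.
- tray_sockets: Tray to fetch: sheet-steel tray with six upright sockets (25 to 31 mm thick, up to 64 mm high) fixed in it, on the deck, in any lane, its front 95 to 125 mm behind the deck's front edge. 160 mm long (x), 74 wide, walls and floor 3 mm, sides 45 mm high, front wall 26 (28 with rolled edge). Origin: bottom of the outer front face, mid-width; x to the back, z up. Clear inside: x = 3 to 50 mm.
- tray_bolts: Same tray holding a small pile of lying hex-head bolts, in another lane. Leave it. Origin and axes as for the tray of sockets.
- tray_corks: Same tray holding two cork sanding blocks on edge, in another lane. Leave it. Origin and axes as for the tray of sockets.
- jar: Loose glass jar with a steel lid, 64 mm across, 85 mm high, origin under its centre. Leave it.
- hammer: Loose hammer lying on the bench on the left. Leave it.
- screwdriver: Loose screwdriver lying on the bench on the right. Leave it.
- tray_front (a point): Middle of the lower edge of that tray's outer front face (the tray's origin), which meets the stop block. The tray weighs 0.39 to 0.91 kg and slides with some 1 to 5 N of drag. Its thin sheet must not be pulled, pressed or hit by the hook with more than 15 N; firm against the stop means some 6 to 9 N more than the sliding drag.
- rack_slot (a point): Front end of the middle lane's slot, on the deck, 10 mm behind its front edge. In each lane a rigid steel stop block (44 mm wide, 12 mm deep, 14 mm high, 17 mm with its screw) is clamped in the slot, mid-lane, its rear face anywhere from 16 to 64 mm behind the deck's front edge. Its setting differs from lane to lane and is not reported: it is to be felt through the tray (or seen).
Not all that is in view belongs to the job. What is shaped like the tray_sockets but blue is not meant.

How it is judged (in metres and radians):
On the way, in this order (a step that is already met when the one before it is completed fails the run):
1. the hook's tip is down inside the tray of sockets, behind its front wall and below that wall's edge (x of hook_tip in the frame of tray_sockets between 0.003 and 0.06 m and y of hook_tip in the frame of tray_sockets between -0.036 and 0.036 m and z of hook_tip in the frame of tray_sockets below 0.022 m), for 0.1 s.
2. the hook draws the tray firm against the stop block of its lane (at least 5 N between tray and block) for 0.3 s ((contact force between tray_sockets and stop_a_c0 above 5 N or contact force between tray_sockets and stop_b_c0 above 5 N or contact force between tray_sockets and stop_c_c0 above 5 N) and contact force between hook and tray_sockets above 5 N), for 0.3 s.
3. the hook, still in the fingers, is set down on the bench (underside within 8 mm of it), not dropped (height (world z) of hook below 0.008 m and height (world z) of hook_tip below 0.012 m and contact force between the fingers and hook above 1 N), for 0.05 s.
At the end, for the whole second after the job is handed in: The tray of sockets stands level on the deck, its front within about 3 mm of its lane's stop block (front middle within 10 mm of the block's centre; contact is 6 mm); the hook lies released and still on the bench on its handle and tip, tilted under 0.12 rad, not against the rack ((horizontal distance between tray_front and stop_a_c0 below 0.01 m or horizontal distance between tray_front and stop_b_c0 below 0.01 m or horizontal distance between tray_front and stop_c_c0 below 0.01 m) and height (world z) of tray_sockets below 0.034 m and angle between tray_sockets's own z axis and vertical below 0.05 rad and linear speed of each of tray_sockets, hook below 0.02 m/s and height (world z) of hook below 0.006 m and angle between hook's own z axis and vertical below 0.12 rad and contact force between hook and rack below 0.1 N); the robot touches nothing.
It fails at once if the hook pulls, presses or hits the tray of sockets with more than 15 N (contact force between hook and tray_sockets above 15 N).
It fails at once if the hook presses on the rack with more than 15 N (contact force between hook and rack above 15 N).
It fails at once if the robot itself touches the tray of sockets (contact force between any of the fingers, the arm and tray_sockets above 0.5 N).
It fails at once if another tray is shifted by more than 10 mm (distance of any of tray_bolts, tray_corks from where it was at the start of the episode above 0.01 m).
It fails at once if the jar, hammer or screwdriver is shifted by more than 20 mm (distance of any of jar, hammer, screwdriver from where it was at the start of the episode above 0.02 m).
It also fails if it takes over 61 s, if anything falls off the work surface, if the arm or the gripper's body presses on something with over 40 N, if the wrist force passes 120 N, or if a joint passes its speed limit or range.

## Robot

A 6-joint arm with a two-finger parallel gripper is mounted at the origin on the work surface. World frame = base frame: x ahead of the robot, y to its left, z up, the work surface at z = 0. Lengths are in m, angles in degrees, forces in N, time in s.
With the tool pointing down it reaches from about 0.375 to 0.9 m from the base axis. Payload 3.1 kg.
Tool frame: the origin (TCP) lies on the centre line of the jaws, within the pads' length; the fingertips stand 17 mm ahead of it and the grasp point (between the pads) lies 2 mm behind it; z points along the fingers, y is the line along which they close (so a half turn about z gives the same grasp; the last joint's range is limited). The gripper opens to 87 mm and grips with 3 to 60 N. Pads are 19 mm wide; open, the fingers measure 117 mm over their backs; the gripper's body (75 mm by 190 mm) begins 51 mm behind the grasp point.
Start: joints at [52.855, 30.224, 82.088, -0, 67.689, -10.227], TCP at [0.283, 0.557, 0.24] pointing down, gripper open.
Joint ranges: [-176.69, 176.69], [-43.24, 126.21], [12.49, 139.97], [-82, 262], [0, 151.66], [-163.58, 163.58]. Speed limits (degrees/s): [159.86, 159.86, 180, 180, 180, 180].

## Interface

Orientations are given as a 3x3 rotation matrix whose columns are the frame's x, y, z axes.
In Python, from rig import bot, imaging, finder gives the robot as it stands. The module is installed in compiled form; this text tells all that it offers.
- The arm moves only by the tool play_rows, never from a script. Its argument "motion" is a list that holds one entry, the list of rows, each a list of 6 numbers: the shift along the tool's x, y, z in parts of the range, where 1.0 means 0.8 m, then the turn, a rotation vector about the tool's x, y, z in normalised numbers (1 is 120 degrees). In form: [[[dx, dy, dz, wx, wy, wz], ...]]. A call has 1 to 8 rows; each row is the pose to reach, as a shift and turn from the pose commanded when the call began, along the tool's axes at that moment; what a row does not reach only later rows make up. A row lasts 1/12 s, in which the tool goes at most 41.7 mm and 7.16 degrees, less where a joint would pass 70% of its speed; a pose out of reach is approached as far as the arm can. A shift or turn number past 1, either way, is cut back to 1. A call with a gripper value outside its range is refused whole. "fingers" is the finger opening in m, from 0 to 0.087, set as the call begins (left out, the last holds). The fingers move at their own pace and stop on an object; the grip force is fixed at half the most. Time passes only in rows, so rows that repeat a pose let the fingers close. It gives the time, the measured TCP pose, the force, the opening and the grip force at its end, in the units of the state.
- bot.read_state(): the state, without advancing time (a new reading comes with each control period).
- imaging.capture(name): name is "scene" or "top" or "wrist"; returns a dict with "frame" (400x640x3 uint8, red, green, blue), "camera_matrix" (3x3 intrinsics, pixels), "k1" (the pictures are not rectified: a ray, as slopes to the right and down, at radius r is drawn at 1 + k1 r^2 times it, then the intrinsics apply), "R" (3x3) and "t" (3): a world point X has camera coordinates R X + t. Camera axes: x right, y down, z forward; pixel columns grow to the right and rows downward; lengths in m; the calibration is good to about 2 mm. A picture is of the moment at which its call begins. There is no depth.
- bot.hand_in(): hands the job in; it is judged then, once.
Trained networks look in the newest picture that a camera, given by its name, has taken for a name from the list of things; names that differ only in an ending like _2 or _b are one class to them, and where a whole thing is asked for, a point or a joint stands for the part that bears it (a point fixed in the world has none). Each returns a list of dicts, best first, with "confidence" (0 to 1); they miss things now and then, are a little off and sometimes report something else, mostly with a low value. They report only what shows in the picture. A call takes as long as a camera call. They do not tell look-alikes from the thing itself.
- finder.recognise(camera, name): "at" ([x, y, z] in m, in world coordinates, good to about 4 mm: the middle of the surface that is visible of it).
- finder.outline_of(camera, name): "pixels" (400x640 bool, what is visible of it).
The state is a dict: "time_s": time; "joint_positions": joint angles; "qvel": joint speeds; "tau": joint torques, N m; "position": TCP position; "tcp_rot": TCP orientation; "force": force on the tool from outside, world axes, zero at the start; "moment": the same for the moment, N m; "opening": opening from 0.0 (shut) to 1.0 (fully open); "grasp_force": force on a finger pad.
Only numpy, scipy, OpenCV 4.12 (cv2) and the standard library are available. Lean on these libraries where they do the work, as an engineer would, in place of code of your own. Each camera call takes 0.05 s, during which the arm holds its last target. There are 200 camera calls.

## Working session

There is one attempt and no reset: what is moved stays moved. The work goes in short steps, Python scripts to look and compute and a tool call to move; the robot and the scene stay as the last step left them, time stands still between calls to the robot, and variables do not carry over. Pictures are saved under pics/ and viewed, at most 11 in all, crops included, and the job is handed in when it is done.

Besides the shell and the picture viewer there is one more tool, called after "Call:" as name(argument=value, ...) on one line, values as JSON. play_rows: Moves the arm, as the interface text tells. Its arguments: {"type":"object","properties":{"motion":{"type":"array"},"fingers":{"type":"number"}},"required":["motion"]}

```bash
mkdir -p pics; cat > h.py <<'E'
import numpy as np, cv2
from rig import bot, imaging, finder
def proj(c,X):
    p=np.asarray(c["R"])@np.asarray(X,float)+np.asarray(c["t"]); s=p[:2]/p[2]; s=s*(1+c["k1"]*(s@s))
    K=np.asarray(c["camera_matrix"]); return (K@[s[0],s[1],1])[:2]
def atz(c,uv,z):
    K=np.asarray(c["camera_matrix"]); s=np.linalg.solve(K,[uv[0],uv[1],1])[:2]; d=s.copy()
    for _ in range(20): d=s/(1+c["k1"]*(d@d))
    R=np.asarray(c["R"]); o=-R.T@np.asarray(c["t"]); v=R.T@np.array([d[0],d[1],1])
    return o+v*(z-o[2])/v[2]
def save(c,n,crop=None,f=1):
    im=c["frame"][:,:,::-1]
    if crop: a,b,x,y=crop; im=im[b:y,a:x]
    cv2.imwrite("pics/"+n,cv2.resize(im,None,fx=f,fy=f,interpolation=cv2.INTER_CUBIC))
E
python3 - <<'E'
from h import *
for n in ("scene","top"):
    c=imaging.capture(n); save(c,n+"0.png",None,1.25)
    for k in ("hook","hook_tip","rack","tray_sockets","tray_bolts","tray_corks","jar","hammer","screwdriver","tray_front"):
        for r in finder.recognise(n,k)[:3]: print(n,k,round(r["confidence"],2),np.round(r["at"],3))
print(bot.read_state())
E
```

```text
scene hook 0.64 [ 0.489 -0.276  0.025]
scene hook_tip 0.89 [ 0.49  -0.277  0.031]
scene rack 0.8 [ 0.837 -0.044  0.062]
scene tray_sockets 0.94 [ 0.515 -0.134  0.032]
scene tray_sockets 0.84 [ 0.864 -0.001  0.07 ]
scene tray_sockets 0.62 [0.482 0.132 0.031]
scene tray_bolts 0.96 [ 0.851 -0.074  0.056]
scene tray_bolts 0.37 [0.866 0.002 0.073]
scene tray_corks 0.67 [0.876 0.082 0.09 ]
scene tray_corks 0.57 [ 0.834 -0.046  0.06 ]
scene jar 0.74 [0.503 0.318 0.056]
scene jar 0.36 [ 0.473 -0.491  0.022]
scene hammer 0.61 [0.469 0.461 0.019]
scene screwdriver 0.6 [ 0.474 -0.492  0.019]
scene screwdriver 0.33 [0.469 0.461 0.019]
scene tray_front 0.71 [ 0.513 -0.133  0.035]
scene tray_front 0.7 [0.864 0.004 0.072]
scene tray_front 0.7 [0.48  0.134 0.03 ]
top hook 0.92 [ 0.453 -0.274  0.031]
top hook_tip 0.9 [ 0.457 -0.276  0.027]
top rack 0.62 [ 0.708 -0.001  0.035]
top rack 0.59 [ 0.462 -0.49   0.02 ]
top tray_sockets 0.91 [ 0.81  -0.005  0.061]
top tray_sockets 0.8 [0.766 0.251 0.03 ]
top tray_sockets 0.8 [0.46  0.144 0.019]
top tray_bolts 0.68 [ 0.826 -0.1    0.054]
top tray_corks 0.79 [
[... 460 characters left out ...]
.21143851e-04,
        6.76886695e+01, -1.02250522e+01]), 'qvel': array([-0.00954122, -0.00376   ,  0.00725053, -0.0393504 , -0.00801918,
       -0.12130683]), 'tau': array([ 8.60299606e-04, -4.40024507e+01, -1.76985723e+01,  6.34000590e-02,
        5.06156904e-02, -2.68866461e-05]), 'position': array([0.28288991, 0.55729249, 0.23957032]), 'tcp_rot': array([[-8.91647876e-01,  4.52729572e-01,  1.20000647e-05],
       [ 4.52729572e-01,  8.91647875e-01,  3.78000217e-05],
       [ 6.41335541e-06,  3.91370932e-05, -9.99999999e-01]]), 'force': array([-0.60225655, -0.06338611,  0.79417426]), 'moment': array([ 0.01913418, -0.02176151,  0.01008096]), 'grasp_force': 0.0, 'opening': 1.0010187868528786}
```

View pics/scene0.png

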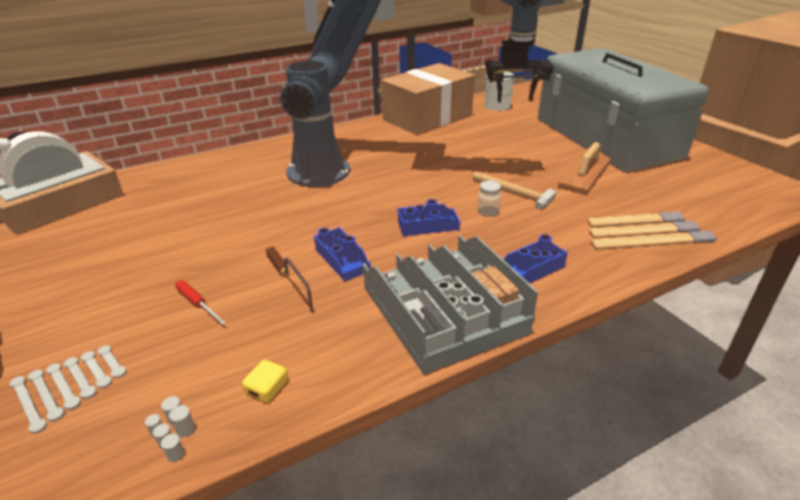

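View pics/top0.png

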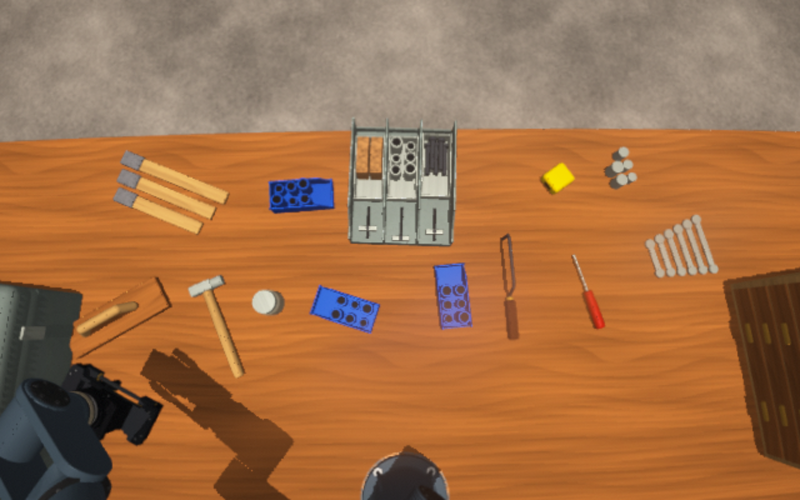

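The scene view shows the sockets tray in the middle lane, with corks at +y and bolts at -y. The blue trays on the bench are look-alikes. In the top view the hook lies at about (510, 235–338) of the 800 px picture, handle towards the robot.

```bash
python3 - <<'E'
from h import *
c=imaging.capture("top"); save(c,"crop1.png",(270,90,430,210),5)
save(c,"crop2.png",(380,175,440,285),5)
m=finder.outline_of("top","hook")[0]["pixels"]; ys,xs=np.nonzero(m); print(xs.min(),xs.max(),ys.min(),ys.max())
im=c["frame"]
for u,v in ((409,242),(409.5,268),(406,190)):
    print(u,v,atz(c,(u,v),0.028).round(3),atz(c,(u,v),.078).round(3))
print(atz(c,(281,194),.03).round(3),atz(c,(362,194),.03).round(3), c["R"],c["t"],c["camera_matrix"],c["k1"])
print(atz(c,(281,97),.115).round(3),atz(c,(365,97),.115).round(3))
E
```

```text
403 413 188 271
409 242 [ 0.472 -0.275  0.028] [ 0.47  -0.263  0.078]
409.5 268 [ 0.391 -0.273  0.028] [ 0.393 -0.261  0.078]
406 190 [ 0.639 -0.273  0.028] [ 0.63  -0.262  0.078]
[0.631 0.128 0.03 ] [ 0.627 -0.131  0.03 ] [[-0.01683646 -0.99983478  0.00685147]
 [-0.98939527  0.01567115 -0.14440017]
 [ 0.14426894 -0.00921    -0.98949565]] [0.00219878 0.60000933 1.14381627] [[377.83953255   0.         323.66595836]
 [  0.         377.83953255 202.49503756]
 [  0.           0.           1.        ]] -0.06846208468524138
[0.922 0.12  0.115] [ 0.918 -0.141  0.115]
```

View pics/crop1.png

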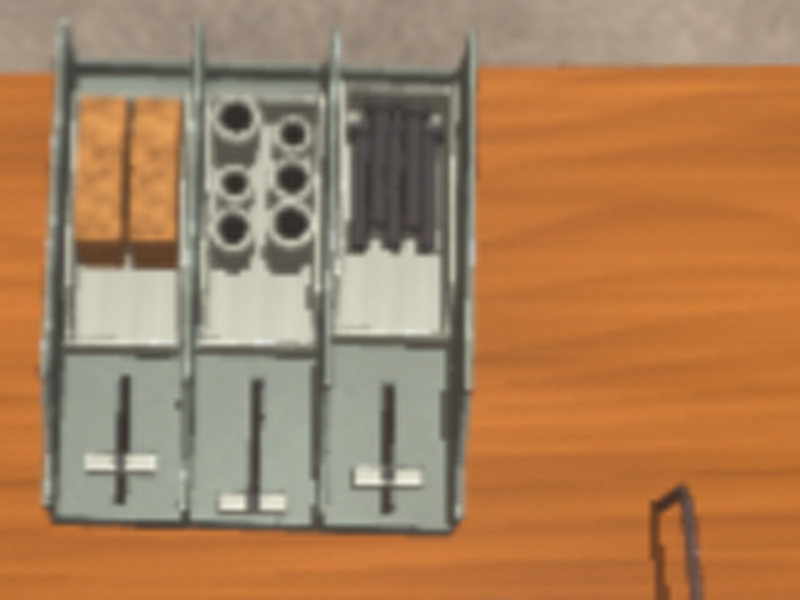

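View pics/crop2.png

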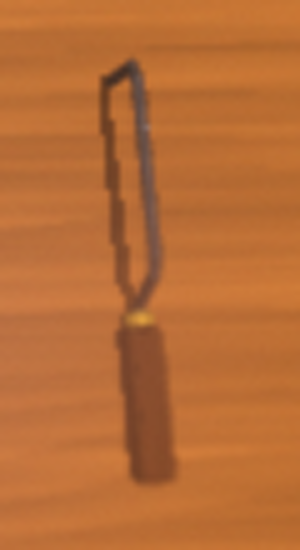

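Crop 1: the middle lane's stop is near the front, at crop (252, 502), and the tray rim is at crop row 345. Crop 2: handle runs (139,326)–(154,480), rod (157,270)–(132,62), and the tip is at about (103,78).

```bash
python3 - <<'E'
from h import *
c=imaging.capture("top")
A=lambda u,v,z:atz(c,(270+u/5,90+v/5),z)[:2].round(4)
B=lambda u,v,z:atz(c,(380+u/5,175+v/5),z)[:2].round(4)
print("rack front L,R", A(52,520,.03),A(455,530,.03))
print("dividers front tops",[A(u,v,.075) for u,v in((46,505),(187,510),(318,513),(458,517))])
print("back tops",[A(u,v,.115) for u,v in((63,30),(198,35),(334,40),(471,45))])
print("slot mid ends",A(258,380,.03),A(252,512,.03))
print("stop rear/front mid",A(252,494,.044),A(252,510,.044), "L",A(220,500,.044),"R",A(286,502,.044))
print("tray front rim L,R",A(195,348,.058),A(318,348,.058),"bottom",A(258,352,.03))
print("sockets front",[A(u,v,.08) for u,v in((232,228),(291,223))])
f=B(139,326,.028);r=B(154,480,.028);print("handle",f,r,B(118,328,.028),B(160,325,.028),B(132,480,.028),B(176,478,.028))
a=B(157,268,.074);b=B(133,64,.074);print("rod",a,b,"tip",B(104,80,.0))
for p,q in((r,f),(a,b)): print(np.degrees(np.arctan2(*(q-p)[::-1])),np.linalg.norm(q-p))
E
```

```text
rack front L,R [0.6315 0.1298] [ 0.621  -0.1272]
dividers front tops [array([0.6332, 0.1287]), array([0.6287, 0.0421]), array([ 0.6256, -0.0383]), array([ 0.6218, -0.1244])]
back tops [array([0.9247, 0.1146]), array([0.92 , 0.031]), array([ 0.9155, -0.0531]), array([ 0.9113, -0.1379])]
slot mid ends [ 0.721  -0.0031] [0.6347 0.0021]
stop rear/front mid [0.6438 0.002 ] [0.6335 0.0021] L [0.6402 0.0222] R [ 0.6383 -0.0194]
tray front rim L,R [0.7355 0.0365] [ 0.7343 -0.0412] bottom [ 0.7396 -0.0034]
sockets front [array([0.8067, 0.0119]), array([ 0.8095, -0.0251])]
handle [ 0.4778 -0.2712] [ 0.3816 -0.2764] [ 0.4768 -0.2578] [ 0.4782 -0.2846] [ 0.3819 -0.2625] [ 0.3825 -0.2903]
rod [ 0.5109 -0.2733] [ 0.6374 -0.2647] tip [ 0.6405 -0.2622]
3.0940580589171005 0.0963404380309743
3.8892227103973025 0.12679199501545824
```

```bash
cat > go.py <<'E'
import sys
from h import *
from scipy.spatial.transform import Rotation as Ro
# args: x y z yaw(deg of hook axis) -> row from present pose
def row(x,y,z,yaw):
    s=bot.read_state(); R=s["tcp_rot"]; a=np.radians(yaw); c_,s_=np.cos(a),np.sin(a)
    T=np.array([[-c_,-s_,0],[-s_,c_,0],[0,0,-1.]]); 
    d=R.T@(np.array([x,y,z])-s["position"]); w=Ro.from_matrix(R.T@T).as_rotvec(degrees=True)
    print("pos",s["position"].round(4),"t",round(s["time_s"],2),"F",s["force"].round(2)); print(d.round(4).tolist()+w.round(2).tolist(), "n",np.linalg.norm(d)/.0417,np.linalg.norm(w)/7.16)
if __name__=="__main__": row(*map(float,sys.argv[1:5]))
E
python3 go.py 0.45 0.26 0.24 3.5; python3 -c "
from h import *
c=imaging.capture('wrist');print(c['R'],c['t'])"
```

```text
pos [0.2829 0.5573 0.2395] t 1.25 F [-0.31 -0.18  0.32]
[-0.2836, -0.1894, -0.0005, -0.0, -0.0, -30.42] n 8.17799425920033 4.248414845447988
[[ 0.45181043  0.89211293  0.00135921]
 [ 0.85919123 -0.43554632  0.26849549]
 [ 0.24012029 -0.12014124 -0.96327998]] [-0.6243235  -0.03350106  0.39044067]
```

Careful with the scale: shifts go in shares of 0.8 m and turns go in shares of 120 degrees. That gives: -0.28 m / 0.8 = -0.35, -0.19 m / 0.8 = -0.2375, -30.4 degrees / 120 = -0.2533.

Call:
play_rows(motion=[[[-0.35,-0.2375,0,0,0,-0.2533],[-0.35,-0.2375,0,0,0,-0.2533],[-0.35,-0.2375,0,0,0,-0.2533],[-0.35,-0.2375,0,0,0,-0.2533],[-0.35,-0.2375,0,0,0,-0.2533],[-0.35,-0.2375,0,0,0,-0.2533],[-0.35,-0.2375,0,0,0,-0.2533],[-0.35,-0.2375,0,0,0,-0.2533]]], fingers=0.087)

```text
time_s: 1.97
position: [0.4402, 0.2721, 0.2398]
tcp_rot: [[-0.998, -0.061, 0.001], [-0.061, 0.998, 0.0], [-0.001, 0.0, -1.0]]
force: [0.3, -0.2, 0.0]
opening: 1.0
grasp_force: 0.0
```

```bash
python3 go.py 0.45 -0.05 0.24 3.5
```

```text
pos [0.4402 0.2721 0.2398] t 1.97 F [ 0.31 -0.15  0.03]
[0.0099, -0.3221, -0.0003, 0.01, 0.03, 0.0] n 7.7271290310604925 0.005080538569460091
```

Converted, -0.32 m / 0.8 = -0.4.

Call:
play_rows(motion=[[[0,-0.4,0,0,0,0],[0,-0.4,0,0,0,0],[0,-0.4,0,0,0,0],[0,-0.4,0,0,0,0],[0,-0.4,0,0,0,0],[0,-0.4,0,0,0,0],[0,-0.4,0,0,0,0],[0,-0.4,0,0,0,0]]])

```text
time_s: 2.63
position: [0.4595, -0.0491, 0.24]
tcp_rot: [[-0.998, -0.059, 0.002], [-0.059, 0.998, -0.001], [-0.002, -0.002, -1.0]]
force: [1.4, 0.4, 0.2]
opening: 1.0
grasp_force: 0.0
```

Converted, -0.19 m / 0.8 = -0.2375.

Call:
play_rows(motion=[[[0,-0.2375,0,0,0,0],[0,-0.2375,0,0,0,0],[0,-0.2375,0,0,0,0],[0,-0.2375,0,0,0,0],[0,-0.2375,0,0,0,0],[0,-0.2375,0,0,0,0],[0,-0.2375,0,0,0,0]]])

```text
time_s: 3.22
position: [0.4704, -0.2366, 0.2394]
tcp_rot: [[-0.998, -0.058, 0.0], [-0.058, 0.998, 0.0], [-0.0, 0.0, -1.0]]
force: [-0.5, 0.2, 0.0]
opening: 0.998
grasp_force: 0.0
```

```bash
python3 go.py 0.445 -0.273 0.12 3.5; python3 - <<'E'
from h import *
c=imaging.capture("wrist"); save(c,"w1.png")
for k in ("hook","hook_tip"):
    for r in finder.recognise("wrist",k)[:2]: print(k,round(r["confidence"],2),np.round(r["at"],3))
E
```

```text
pos [ 0.4704 -0.2366  0.2394] t 3.22 F [-0.46  0.24  0.03]
[0.0275, -0.035, 0.1194, 0.02, 0.0, -0.19] n 3.055049901326563 0.026420678683879133
hook 0.8 [ 0.455 -0.274  0.027]
hook_tip 0.56 [ 0.455 -0.274  0.023]
```

View pics/w1.png

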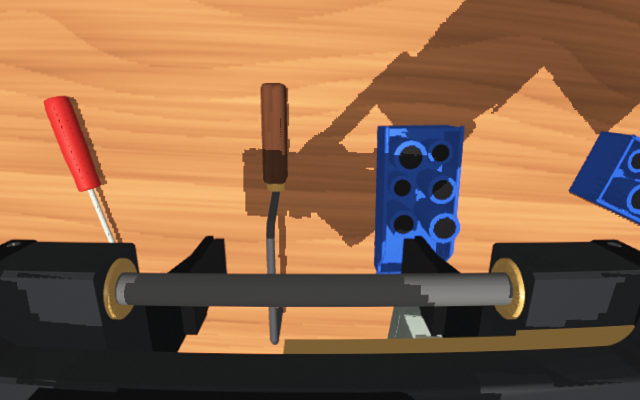

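The wrist view shows the handle at (273,83)–(275,184), with the rod passing below the fingers.

```bash
python3 - <<'E'
from h import *
c=imaging.capture("wrist")
for u,v in((260.5,85),(285,85),(263,183),(286,183)): print(atz(c,(u,v),.026).round(4))
for u,v in((273,225),(275,330)): print("rod",atz(c,(u,v),.074).round(4))
for k in("jar","hammer","screwdriver"): pass
E
python3 go.py 0.447 -0.273 0.12 3.5
```

```text
[ 0.3838 -0.2907  0.026 ]
[ 0.3825 -0.2672  0.026 ]
[ 0.4804 -0.2856  0.026 ]
[ 0.4789 -0.2619  0.026 ]
rod [ 0.5082 -0.2692  0.074 ]
rod [ 0.6208 -0.2639  0.074 ]
pos [ 0.4702 -0.2336  0.2395] t 3.42 F [-0.16  0.67 -0.41]
[0.0256, -0.038, 0.1195, 0.05, -0.04, 0.08] n 3.068476577081583 0.01416298244781571
```

Converted, 0.15 m / 0.8 = 0.1875, 0.0255 m / 0.8 = 0.0319, 0.5 degrees / 120 = 0.0042.

Call:
play_rows(motion=[[[0.0319,-0.0494,0.025,0,0,0.0042],[0.0319,-0.0494,0.075,0,0,0.0042],[0.0319,-0.0494,0.125,0,0,0.0042],[0.0319,-0.0494,0.1625,0,0,0.0042],[0.0319,-0.0494,0.1875,0,0,0.0042],[0.0319,-0.0494,0.1875,0,0,0.0042],[0.0319,-0.0494,0.1875,0,0,0.0042]]])

```text
time_s: 4.0
position: [0.4473, -0.2748, 0.0891]
tcp_rot: [[-0.999, -0.054, -0.002], [-0.054, 0.999, 0.002], [0.002, 0.002, -1.0]]
force: [-0.8, 0.6, -0.0]
opening: 0.999
grasp_force: 0.0
```

```bash
python3 go.py 0.447 -0.2742 0.022 3.1
```

```text
pos [ 0.4473 -0.2748  0.0891] t 4.0 F [-0.84  0.57 -0.05]
[0.0001, 0.0005, 0.0671, 0.11, -0.1, -0.03] n 1.60848597627396 0.02159186768434137
```

Converted, 0.067 m / 0.8 = 0.0838, 0.06 m / 0.8 = 0.075.

Call:
play_rows(motion=[[[0,0,0.0313,0,0,0],[0,0,0.0563,0,0,0],[0,0,0.075,0,0,0],[0,0,0.0838,0,0,0],[0,0,0.0838,0,0,0],[0,0,0.0838,0,0,0]]])

```text
time_s: 4.5
position: [0.4484, -0.2766, 0.0239]
tcp_rot: [[-0.999, -0.053, 0.002], [-0.053, 0.999, -0.002], [-0.002, -0.002, -1.0]]
force: [-0.1, -0.2, 0.4]
opening: 0.997
grasp_force: 0.0
```

Call:
play_rows(motion=[[[0,0,0,0,0,0],[0,0,0,0,0,0],[0,0,0,0,0,0],[0,0,0,0,0,0],[0,0,0,0,0,0],[0,0,0,0,0,0],[0,0,0,0,0,0],[0,0,0,0,0,0]]], fingers=0.0)

```text
time_s: 5.17
position: [0.4475, -0.2762, 0.0225]
tcp_rot: [[-0.999, -0.052, -0.0], [-0.052, 0.999, 0.0], [0.0, 0.0, -1.0]]
force: [-0.3, 1.0, 0.4]
opening: 0.479
grasp_force: 0.0
```

Call:
play_rows(motion=[[[0,0,0,0,0,0],[0,0,0,0,0,0],[0,0,0,0,0,0],[0,0,0,0,0,0],[0,0,0,0,0,0],[0,0,0,0,0,0],[0,0,0,0,0,0],[0,0,0,0,0,0]]])

```text
time_s: 5.83
position: [0.4475, -0.2762, 0.0225]
tcp_rot: [[-0.999, -0.052, 0.0], [-0.052, 0.999, 0.0], [-0.0, 0.0, -1.0]]
force: [0.3, -1.1, -1.8]
opening: 0.276
grasp_force: 30.0
```

Converted, -0.155 m / 0.8 = -0.1938, -0.115 m / 0.8 = -0.1438.

Call:
play_rows(motion=[[[0,0,-0.0125,0,0,0],[0,0,-0.0375,0,0,0],[0,0,-0.0688,0,0,0],[0,0,-0.1063,0,0,0],[0,0,-0.1438,0,0,0],[0,0,-0.175,0,0,0],[0,0,-0.1938,0,0,0],[0,0,-0.1938,0,0,0]]])

```text
time_s: 6.5
position: [0.4489, -0.2773, 0.1815]
tcp_rot: [[-0.999, -0.052, 0.005], [-0.052, 0.999, -0.005], [-0.005, -0.005, -1.0]]
force: [-0.2, -0.6, -1.8]
opening: 0.275
grasp_force: 30.0
```

```bash
python3 go.py 0.5667 0.0042 0.18 -2.5; python3 go.py 0.55 -0.10 0.18 -2.5
```

```text
pos [ 0.4489 -0.2773  0.1815] t 6.5 F [-0.22 -0.61 -1.84]
[-0.1324, 0.275, 0.0007, -0.3, 0.31, 5.5] n 7.3187919831701524 0.7707955482047653
pos [ 0.4489 -0.2773  0.1815] t 6.5 F [-0.22 -0.61 -1.84]
[-0.1102, 0.1718, 0.0011, -0.3, 0.31, 5.5] n 4.895404265404579 0.7707955482047653
```

Converted, 0.245 m / 0.8 = 0.3063, 0.22 m / 0.8 = 0.275, 5.5 degrees / 120 = 0.0458.

Call:
play_rows(motion=[[[-0.0125,0.025,0,0,0,0.0083],[-0.0375,0.0688,0,0,0,0.025],[-0.0563,0.1125,0,0,0,0.0458],[-0.075,0.1563,0,0,0,0.0458],[-0.0963,0.2,0,0,0,0.0458],[-0.115,0.2375,0,0,0,0.0458],[-0.1325,0.275,0,0,0,0.0458],[-0.1475,0.3063,0,0,0,0.0458]]])

```text
time_s: 7.17
position: [0.5518, -0.0227, 0.1763]
tcp_rot: [[-0.999, 0.043, -0.003], [0.043, 0.999, 0.001], [0.003, 0.001, -1.0]]
force: [1.2, 0.2, -1.8]
opening: 0.268
grasp_force: 30.0
```

Converted, 0.03 m / 0.8 = 0.0375, 0.025 m / 0.8 = 0.0313.

Call:
play_rows(motion=[[[-0.01,0.0188,0,0,0,0],[-0.0175,0.0313,0,0,0,0],[-0.0188,0.0375,0,0,0,0],[-0.0188,0.0375,0,0,0,0],[-0.0188,0.0375,0,0,0,0],[-0.0188,0.0375,0,0,0,0]]])

```text
time_s: 7.67
position: [0.5682, 0.0028, 0.1772]
tcp_rot: [[-0.999, 0.045, -0.001], [0.045, 0.999, -0.0], [0.001, -0.0, -1.0]]
force: [0.3, -0.5, -2.2]
opening: 0.273
grasp_force: 30.0
```

```bash
python3 go.py 0.5667 0.0042 0.18 -2.5; python3 - <<'E'
from h import *
c=imaging.capture("top"); a=c["frame"][90:210,270:430]
s=imaging.capture("scene"); b=s["frame"][170:300,280:440]
cv2.imwrite("pics/t2.png",np.vstack([cv2.resize(a,(480,360)),cv2.resize(b,(480,390))])[:,:,::-1][:600] if 0 else np.hstack([cv2.resize(a,(400,300),interpolation=2),cv2.resize(b,(400,325),interpolation=2)[:300]])[:,:,::-1])
E
```

```text
pos [0.5682 0.0028 0.1772] t 7.67 F [ 0.33 -0.47 -2.23]
[0.0015, 0.0013, -0.0028, -0.02, -0.07, -0.09] n 0.08225466881527319 0.016247450117810164
```

View pics/t2.png

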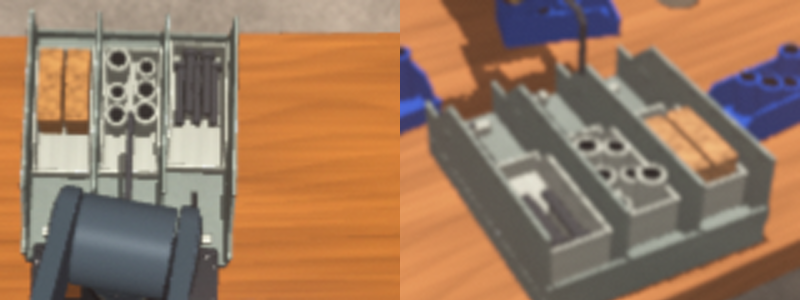

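The rod runs mid-lane above the tray. I'll check the tip against its predicted projection.

```bash
python3 - <<'E'
from h import *
st=bot.read_state(); P=st["position"]; u=np.array([-st["tcp_rot"][0,0],-st["tcp_rot"][1,0],0])
tip=P+.1935*u-[0,0,.0225]; print(tip)
out=[]
for n,(x0,y0,x1,y1) in (("top",(295,90,355,165)),("scene",(370,120,430,195))):
    c=imaging.capture(n); im=cv2.resize(c["frame"][y0:y1,x0:x1],None,fx=6.6,fy=6.6,interpolation=2)
    for q,col in((tip,(255,0,0)),(tip+[0,0,.074],(0,255,0)),(tip+[0,0,.074]-.12*u,(255,255,0))):
        p=proj(c,q); print(n,p.round(1)); cv2.circle(im,tuple(int((p[i]+.5-(x0,y0)[i])*6.6) for i in(0,1)),5,col,1)
    out.append(im[:495])
cv2.imwrite("pics/t3.png",np.hstack(out)[:,:,::-1])
E
```

```text
[ 0.76174241 -0.00605852  0.15498329]
top [322.5 142.1]
top [322.6 133.9]
top [321.3 177. ]
scene [352.5 198.4]
scene [353.3 174.6]
scene [331.7 153.9]
```

View pics/t3.png

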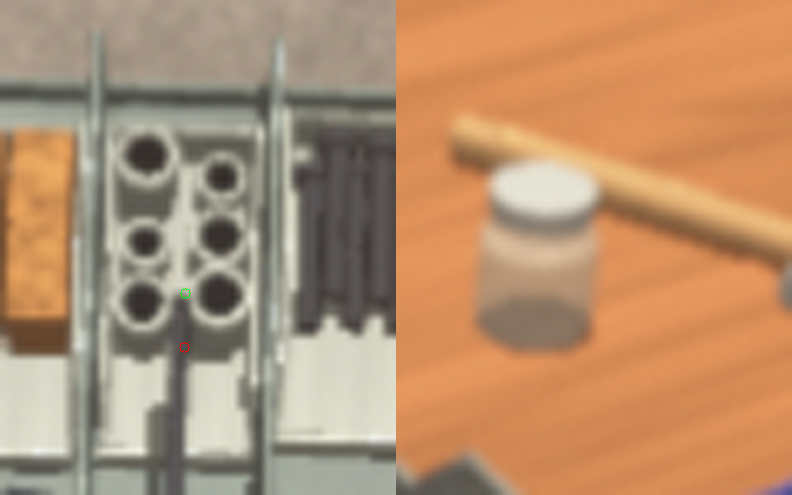

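The bend matches its prediction to about 2 mm, and the earlier scene crop put the tip at (354,199) against a predicted (352.5,198.4). The tip is about 25 mm behind the tray front and clear of the sockets, so I'm lowering it.

Converted, 0.085 m / 0.8 = 0.1063, 0.04 m / 0.8 = 0.05.

Call:
play_rows(motion=[[[0,0,0.0125,0,0,0],[0,0,0.0313,0,0,0],[0,0,0.05,0,0,0],[0,0,0.0688,0,0,0],[0,0,0.0875,0,0,0],[0,0,0.1,0,0,0],[0,0,0.1063,0,0,0],[0,0,0.1063,0,0,0]]])

```text
time_s: 8.53
position: [0.568, 0.0039, 0.0911]
tcp_rot: [[-0.999, 0.044, -0.003], [0.044, 0.999, 0.001], [0.003, 0.0, -1.0]]
force: [-0.2, -0.5, -2.2]
opening: 0.277
grasp_force: 30.0
```

Converted, 0.027 m / 0.8 = 0.0338, 0.026 m / 0.8 = 0.0325.

Call:
play_rows(motion=[[[0,0,0.0063,0,0,0],[0,0,0.0138,0,0,0],[0,0,0.0213,0,0,0],[0,0,0.0275,0,0,0],[0,0,0.0325,0,0,0],[0,0,0.0338,0,0,0],[0,0,0.0338,0,0,0],[0,0,0.0338,0,0,0]]])

```text
time_s: 9.2
position: [0.569, 0.0039, 0.0656]
tcp_rot: [[-0.999, 0.044, 0.0], [0.044, 0.999, -0.0], [-0.0, -0.0, -1.0]]
force: [0.0, -0.0, -1.1]
opening: 0.271
grasp_force: 30.0
```

```bash
python3 - <<'E'
from h import *
st=bot.read_state(); P=st["position"]; u=np.array([-st["tcp_rot"][0,0],-st["tcp_rot"][1,0],0])
tip=P+.1935*u-[0,0,.0225]; print(tip,st["force"],st["time_s"])
F=[]
for i in range(6):
    imaging.capture("wrist"); F.append(bot.read_state()["force"])
print(np.mean(F,0),np.std(F,0))
c=imaging.capture("scene"); im=cv2.resize(c["frame"][190:290,300:430],None,fx=6,fy=6,interpolation=2)
for q in(tip,tip+[0,0,.074]):
    p=proj(c,q); cv2.circle(im,(int((p[0]+.5-300)*6),int((p[1]+.5-190)*6)),5,(255,0,0),1)
cv2.imwrite("pics/s4.png",im[:,:,::-1])
E
```

```text
[ 0.76231179 -0.00465629  0.04306281] [ 0.04080901 -0.01302155 -1.10325938] 9.2
[ 0.05253259 -0.02306969 -2.21260646] [0.29957983 0.21244204 0.16000643]
```

View pics/s4.png

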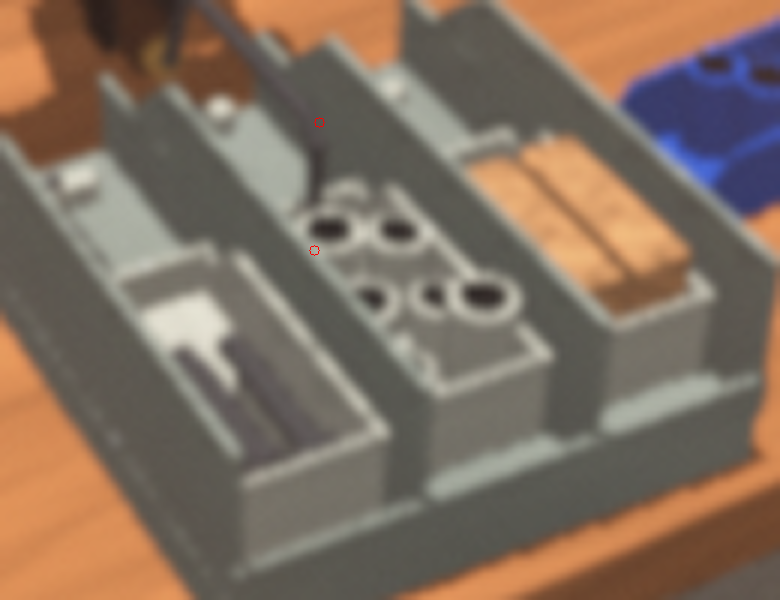

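The tip is down inside the tray behind its front wall, ahead of the sockets, with no contact (about -2.2 N vertical is the hook's weight). I'll ease forward to the wall.

Call:
play_rows(motion=[[[0.0013,0,0,0,0,0],[0.0038,0,0,0,0,0],[0.0063,0,0,0,0,0],[0.0088,0,0,0,0,0],[0.0113,0,0,0,0,0],[0.0125,0,0,0,0,0],[0.0138,0,0,0,0,0],[0.015,0,0,0,0,0]]])

```text
time_s: 10.22
position: [0.5569, 0.0044, 0.0656]
tcp_rot: [[-0.999, 0.044, 0.0], [0.044, 0.999, -0.0], [-0.0, -0.0, -1.0]]
force: [0.3, 0.8, -2.2]
opening: 0.276
grasp_force: 30.0
```

Converted, 0.008 m / 0.8 = 0.01, 0.007 m / 0.8 = 0.0088.

Call:
play_rows(motion=[[[0.0013,0,0,0,0,0],[0.0025,0,0,0,0,0],[0.0038,0,0,0,0,0],[0.005,0,0,0,0,0],[0.0063,0,0,0,0,0],[0.0075,0,0,0,0,0],[0.0088,0,0,0,0,0],[0.01,0,0,0,0,0]]])

```text
time_s: 10.88
position: [0.5503, 0.0045, 0.0658]
tcp_rot: [[-0.999, 0.044, 0.003], [0.044, 0.999, -0.001], [-0.003, -0.0, -1.0]]
force: [3.7, 0.0, -3.3]
opening: 0.275
grasp_force: 30.0
```

Converted, 0.005 m / 0.8 = 0.0063, 0.003 m / 0.8 = 0.0038.

Call:
play_rows(motion=[[[0.0013,0,0,0,0,0],[0.0025,0,0,0,0,0],[0.0038,0,0,0,0,0],[0.005,0,0,0,0,0],[0.0063,0,0,0,0,0]]])

```text
time_s: 11.3
position: [0.5443, 0.0049, 0.0657]
tcp_rot: [[-0.999, 0.044, 0.001], [0.044, 0.999, -0.0], [-0.001, -0.0, -1.0]]
force: [4.5, -0.6, -2.3]
opening: 0.275
grasp_force: 30.0
```

The tray is moving with about 4 N of drag, which matches the estimated front position. I'll keep pulling.

Converted, 0.0175 m / 0.8 = 0.0219, 0.001 m / 0.8 = 0.0013.

Call:
play_rows(motion=[[[0.0013,0,0,0,0,0],[0.0038,0,0,0,0,0],[0.0063,0,0,0,0,0],[0.0094,0,0,0,0,0],[0.0125,0,0,0,0,0],[0.0156,0,0,0,0,0],[0.0188,0,0,0,0,0],[0.0219,0,0,0,0,0]]])

```text
time_s: 11.97
position: [0.5263, 0.0058, 0.0656]
tcp_rot: [[-0.999, 0.044, 0.0], [0.044, 0.999, -0.0], [-0.0, -0.0, -1.0]]
force: [4.8, -0.7, -2.9]
opening: 0.276
grasp_force: 30.0
```

Converted, 0.02 m / 0.8 = 0.025, 0.0175 m / 0.8 = 0.0219.

Call:
play_rows(motion=[[[0.0031,0,0,0,0,0],[0.0063,0,0,0,0,0],[0.0094,0,0,0,0,0],[0.0125,0,0,0,0,0],[0.0156,0,0,0,0,0],[0.0188,0,0,0,0,0],[0.0219,0,0,0,0,0],[0.025,0,0,0,0,0]]])

```text
time_s: 12.63
position: [0.5063, 0.0066, 0.0656]
tcp_rot: [[-0.999, 0.044, 0.0], [0.044, 0.999, -0.0], [-0.0, -0.0, -1.0]]
force: [5.0, -0.2, -1.6]
opening: 0.274
grasp_force: 30.0
```

Converted, 0.017 m / 0.8 = 0.0213, 0.016 m / 0.8 = 0.02.

Call:
play_rows(motion=[[[0.0031,0,0,0,0,0],[0.0063,0,0,0,0,0],[0.0094,0,0,0,0,0],[0.0125,0,0,0,0,0],[0.015,0,0,0,0,0],[0.0175,0,0,0,0,0],[0.02,0,0,0,0,0],[0.0213,0,0,0,0,0]]])

```text
time_s: 13.3
position: [0.4891, 0.0074, 0.0655]
tcp_rot: [[-0.999, 0.044, -0.0], [0.044, 0.999, 0.0], [0.0, 0.0, -1.0]]
force: [4.9, -0.1, -2.1]
opening: 0.273
grasp_force: 30.0
```

```bash
python3 - <<'E'
from h import *
st=bot.read_state(); P=st["position"]; print(P,st["force"],st["time_s"])
c=imaging.capture("scene"); save(c,"s5.png",(295,180,395,255),6)
E
```

```text
[0.4890864  0.00741383 0.06553964] [ 4.87450463 -0.06973203 -2.11413072] 13.3
```

View pics/s5.png

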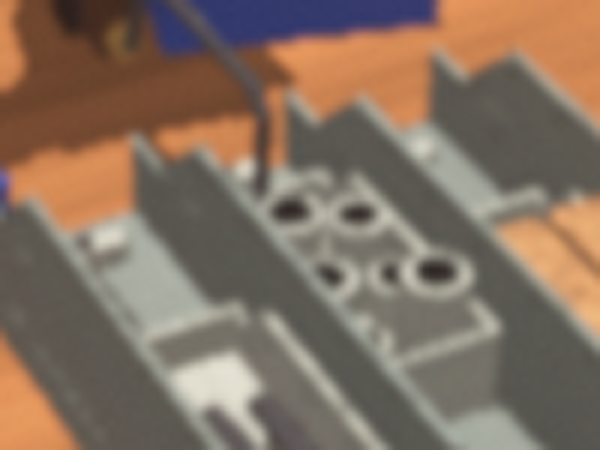

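Drag is steady at about 4.9 N, and the tray is still some 30 mm short of the stop. I'll slow down for the rest.

Converted, 0.0155 m / 0.8 = 0.0194, 0.014 m / 0.8 = 0.0175.

Call:
play_rows(motion=[[[0.0025,0,0,0,0,0],[0.005,0,0,0,0,0],[0.0075,0,0,0,0,0],[0.01,0,0,0,0,0],[0.0125,0,0,0,0,0],[0.015,0,0,0,0,0],[0.0175,0,0,0,0,0],[0.0194,0,0,0,0,0]]])

```text
time_s: 14.02
position: [0.4737, 0.0081, 0.0656]
tcp_rot: [[-0.999, 0.044, -0.0], [0.044, 0.999, 0.0], [0.0, 0.0, -1.0]]
force: [4.9, -0.1, -2.2]
opening: 0.275
grasp_force: 30.0
```

Converted, 0.0065 m / 0.8 = 0.0081, 0.006 m / 0.8 = 0.0075.

Call:
play_rows(motion=[[[0.0013,0,0,0,0,0],[0.0025,0,0,0,0,0],[0.0038,0,0,0,0,0],[0.005,0,0,0,0,0],[0.0063,0,0,0,0,0],[0.0069,0,0,0,0,0],[0.0075,0,0,0,0,0],[0.0081,0,0,0,0,0]]])

```text
time_s: 14.68
position: [0.4675, 0.0083, 0.0656]
tcp_rot: [[-0.999, 0.044, 0.0], [0.044, 0.999, -0.0], [-0.0, -0.0, -1.0]]
force: [3.9, -0.5, -2.6]
opening: 0.272
grasp_force: 30.0
```

Call:
play_rows(motion=[[[0.0006,0,0,0,0,0],[0.0013,0,0,0,0,0],[0.0019,0,0,0,0,0],[0.0025,0,0,0,0,0]]])

```text
time_s: 15.02
position: [0.4655, 0.0084, 0.0656]
tcp_rot: [[-0.999, 0.044, 0.0], [0.044, 0.999, 0.0], [-0.0, 0.0, -1.0]]
force: [4.5, -0.7, -1.7]
opening: 0.276
grasp_force: 30.0
```

Call:
play_rows(motion=[[[0.0004,0,0,0,0,0],[0.0008,0,0,0,0,0],[0.0011,0,0,0,0,0],[0.0015,0,0,0,0,0],[0.0019,0,0,0,0,0]]])

```text
time_s: 15.43
position: [0.464, 0.0085, 0.0656]
tcp_rot: [[-0.999, 0.044, 0.0], [0.044, 0.999, -0.0], [-0.0, -0.0, -1.0]]
force: [3.9, 0.2, -1.4]
opening: 0.274
grasp_force: 30.0
```

Converted, 0.0012 m / 0.8 = 0.0015, 0.0009 m / 0.8 = 0.0011.

Call:
play_rows(motion=[[[0.0004,0,0,0,0,0],[0.0008,0,0,0,0,0],[0.0011,0,0,0,0,0],[0.0015,0,0,0,0,0]]])

```text
time_s: 15.77
position: [0.4628, 0.0086, 0.0656]
tcp_rot: [[-0.999, 0.044, -0.0], [0.044, 0.999, 0.0], [0.0, 0.0, -1.0]]
force: [6.1, -0.4, -1.8]
opening: 0.277
grasp_force: 30.0
```

Converted, 0.0006 m / 0.8 = 0.0008, 0.0004 m / 0.8 = 0.0005.

Call:
play_rows(motion=[[[0.0003,0,0,0,0,0],[0.0005,0,0,0,0,0],[0.0008,0,0,0,0,0]]])

```text
time_s: 16.02
position: [0.4622, 0.0086, 0.0656]
tcp_rot: [[-0.999, 0.044, 0.0], [0.044, 0.999, -0.0], [-0.0, -0.0, -1.0]]
force: [4.0, -0.1, -1.7]
opening: 0.272
grasp_force: 30.0
```

Still sliding.

Converted, 0.0012 m / 0.8 = 0.0015, 0.0009 m / 0.8 = 0.0011.

Call:
play_rows(motion=[[[0.0004,0,0,0,0,0],[0.0008,0,0,0,0,0],[0.0011,0,0,0,0,0],[0.0015,0,0,0,0,0]]])

```text
time_s: 16.35
position: [0.461, 0.0086, 0.0656]
tcp_rot: [[-0.999, 0.044, 0.0], [0.044, 0.999, -0.0], [-0.0, -0.0, -1.0]]
force: [4.6, 0.3, -2.6]
opening: 0.268
grasp_force: 30.0
```

Call:
play_rows(motion=[[[0.0004,0,0,0,0,0],[0.0008,0,0,0,0,0],[0.0011,0,0,0,0,0],[0.0015,0,0,0,0,0]]])

```text
time_s: 16.68
position: [0.4603, 0.0086, 0.0656]
tcp_rot: [[-0.999, 0.044, 0.001], [0.044, 0.999, -0.0], [-0.001, -0.0, -1.0]]
force: [5.9, -0.6, -2.8]
opening: 0.274
grasp_force: 30.0
```

Measured motion lags the command (0.7 of 1.2 mm), so this is probably the stop. I'll build the force in small steps.

Call:
play_rows(motion=[[[0.0003,0,0,0,0,0],[0.0004,0,0,0,0,0],[0.0004,0,0,0,0,0]]])

```text
time_s: 16.93
position: [0.4603, 0.0085, 0.0656]
tcp_rot: [[-0.999, 0.044, 0.002], [0.044, 0.999, -0.0], [-0.002, -0.0, -1.0]]
force: [5.8, -0.6, -3.0]
opening: 0.27
grasp_force: 30.0
```

Converted, 0.0005 m / 0.8 = 0.0006, 0.0004 m / 0.8 = 0.0005.

Call:
play_rows(motion=[[[0.0003,0,0,0,0,0],[0.0005,0,0,0,0,0],[0.0006,0,0,0,0,0],[0.0006,0,0,0,0,0]]])

```text
time_s: 17.27
position: [0.4603, 0.0085, 0.0656]
tcp_rot: [[-0.999, 0.044, 0.003], [0.044, 0.999, -0.001], [-0.003, -0.0, -1.0]]
force: [5.6, -0.0, -2.8]
opening: 0.271
grasp_force: 30.0
```

```bash
python3 - <<'E'
from h import *
F=[]
for i in range(6):
    c=imaging.capture("scene"); s=bot.read_state(); F.append(np.r_[s["force"],s["moment"]])
print(np.mean(F,0).round(2),s["position"],s["time_s"],s["joint_positions"].round(3),s["tau"].round(2),s["qvel"].round(3))
save(c,"s6.png",(230,60,410,195),4.4)
E
```

```text
[ 6.06  0.17 -2.57  0.05 -0.86  0.06] [0.4602614  0.0084517  0.06565123] 17.5667 [-1.29030e+01  3.60440e+01  1.13523e+02  6.00000e-03  3.02860e+01
 -1.00396e+02] [-1.000e-02 -3.645e+01 -1.700e+00 -1.700e-01  1.680e+00  6.000e-02] [ 0.013 -0.031 -0.027  0.013 -0.011 -0.012]
```

View pics/s6.png

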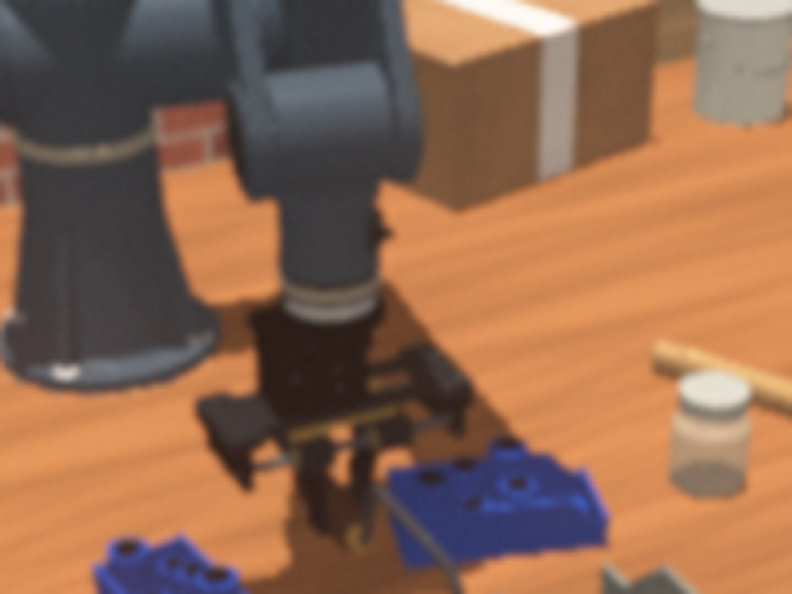

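No arm contact is visible: the gripper is clear of the blue tray and the force is simply building softly (6.1 N average). I'll continue in small steps.

Converted, 0.0008 m / 0.8 = 0.001, 0.0006 m / 0.8 = 0.0008.

Call:
play_rows(motion=[[[0.0004,0,0,0,0,0],[0.0008,0,0,0,0,0],[0.001,0,0,0,0,0],[0.001,0,0,0,0,0]]])

```text
time_s: 17.9
position: [0.4602, 0.0083, 0.0658]
tcp_rot: [[-0.999, 0.044, 0.004], [0.044, 0.999, -0.001], [-0.004, -0.001, -1.0]]
force: [7.9, -0.3, -3.3]
opening: 0.272
grasp_force: 30.0
```

Call:
play_rows(motion=[[[0.0004,0,0,0,0,0],[0.0008,0,0,0,0,0],[0.0011,0,0,0,0,0],[0.0014,0,0,0,0,0]]])

```text
time_s: 18.23
position: [0.4601, 0.0082, 0.0658]
tcp_rot: [[-0.999, 0.044, 0.006], [0.044, 0.999, -0.001], [-0.006, -0.001, -1.0]]
force: [8.8, 0.3, -4.7]
opening: 0.274
grasp_force: 30.0
```

Converted, 0.0012 m / 0.8 = 0.0015, 0.0009 m / 0.8 = 0.0011.

Call:
play_rows(motion=[[[0.0004,0,0,0,0,0],[0.0008,0,0,0,0,0],[0.0011,0,0,0,0,0],[0.0015,0,0,0,0,0]]])

```text
time_s: 18.57
position: [0.46, 0.008, 0.066]
tcp_rot: [[-0.999, 0.044, 0.009], [0.044, 0.999, -0.002], [-0.009, -0.001, -1.0]]
force: [10.4, -0.5, -3.2]
opening: 0.273
grasp_force: 30.0
```

Converted, 0.0009 m / 0.8 = 0.0011, 0.0006 m / 0.8 = 0.0008.

Call:
play_rows(motion=[[[0.0004,0,0,0,0,0],[0.0008,0,0,0,0,0],[0.0011,0,0,0,0,0],[0.0011,0,0,0,0,0],[0.0011,0,0,0,0,0]]])

```text
time_s: 18.98
position: [0.46, 0.0078, 0.0661]
tcp_rot: [[-0.999, 0.044, 0.01], [0.044, 0.999, -0.002], [-0.01, -0.002, -1.0]]
force: [10.6, -0.4, -4.8]
opening: 0.273
grasp_force: 30.0
```

```bash
python3 - <<'E'
from h import *
F=[]
for i in range(6):
    c=imaging.capture("top"); s=bot.read_state(); F.append(s["force"])
print(np.mean(F,0).round(2),s["position"],s["tcp_rot"][:,2],s["time_s"],s["opening"])
E
```

```text
[11.09 -0.07 -4.04] [0.46001365 0.00778583 0.06612738] [ 0.01041404 -0.0021825  -0.99994339] 19.2833 0.27921206621480366
```

Converted, 0.0006 m / 0.8 = 0.0008, 0.0003 m / 0.8 = 0.0004.

Call:
play_rows(motion=[[[0.0004,0,0,0,0,0],[0.0008,0,0,0,0,0],[0.0008,0,0,0,0,0],[0.0008,0,0,0,0,0],[0.0008,0,0,0,0,0],[0.0008,0,0,0,0,0],[0.0008,0,0,0,0,0],[0.0008,0,0,0,0,0]]])

```text
time_s: 19.95
position: [0.46, 0.0077, 0.0662]
tcp_rot: [[-0.999, 0.044, 0.012], [0.044, 0.999, -0.002], [-0.012, -0.002, -1.0]]
force: [11.4, -0.3, -3.1]
opening: 0.274
grasp_force: 30.0
```

Call:
play_rows(motion=[[[0,0,0,0,0,0],[0,0,0,0,0,0],[0,0,0,0,0,0],[0,0,0,0,0,0],[0,0,0,0,0,0],[0,0,0,0,0,0],[0,0,0,0,0,0],[0,0,0,0,0,0]]])

```text
time_s: 20.62
position: [0.46, 0.0077, 0.0662]
tcp_rot: [[-0.999, 0.044, 0.012], [0.044, 0.999, -0.002], [-0.012, -0.002, -1.0]]
force: [11.0, -0.2, -3.2]
opening: 0.273
grasp_force: 30.0
```

```bash
python3 - <<'E'
from h import *
F=[]
for i in range(4):
    c=imaging.capture("top"); s=bot.read_state(); F.append(s["force"])
print(np.mean(F,0).round(2),s["time_s"])
E
```

```text
[11.29 -0.12 -4.36] 20.8167
```

Held for well over a second at about 11.3 N, roughly 6.6 N above drag. I'll now back off the wall and lift out.

Converted, -0.018 m / 0.8 = -0.0225, -0.014 m / 0.8 = -0.0175.

Call:
play_rows(motion=[[[-0.0013,0,0,0,0,0],[-0.0025,0,0,0,0,0],[-0.0044,0,0,0,0,0],[-0.0063,0,0,0,0,0],[-0.0088,0,0,0,0,0],[-0.0125,0,0,0,0,0],[-0.0175,0,0,0,0,0],[-0.0225,0,0,0,0,0]]])

```text
time_s: 21.48
position: [0.4704, 0.0086, 0.0651]
tcp_rot: [[-0.999, 0.044, -0.005], [0.044, 0.999, 0.001], [0.005, 0.001, -1.0]]
force: [0.3, 0.1, -1.4]
opening: 0.275
grasp_force: 30.0
```

Converted, -0.001 m / 0.8 = -0.0013.

Call:
play_rows(motion=[[[-0.0013,0,0,0,0,0],[-0.0013,0,0,0,0,0],[-0.0013,0,0,0,0,0]]])

```text
time_s: 21.73
position: [0.4728, 0.0082, 0.0654]
tcp_rot: [[-0.999, 0.044, -0.001], [0.044, 0.999, 0.0], [0.001, 0.0, -1.0]]
force: [-0.1, -0.4, -2.3]
opening: 0.275
grasp_force: 30.0
```

```bash
python3 - <<'E'
from h import *
F=[]
for i in range(2):
    c=imaging.capture("top"); s=bot.read_state(); F.append(s["force"])
print(np.mean(F,0).round(2),s["position"],s["time_s"])
E
```

```text
[ 0.01  0.3  -1.86] [0.47280873 0.00822094 0.0654345 ] 21.8333
```

Converted, -0.115 m / 0.8 = -0.1438, -0.1 m / 0.8 = -0.125.

Call:
play_rows(motion=[[[0,0,-0.0063,0,0,0],[0,0,-0.0188,0,0,0],[0,0,-0.0375,0,0,0],[0,0,-0.0625,0,0,0],[0,0,-0.0938,0,0,0],[0,0,-0.125,0,0,0],[0,0,-0.1438,0,0,0],[0,0,-0.1438,0,0,0]]])

```text
time_s: 22.5
position: [0.4752, 0.0078, 0.1838]
tcp_rot: [[-0.999, 0.044, 0.007], [0.044, 0.999, -0.002], [-0.007, -0.001, -1.0]]
force: [0.5, -0.6, -1.1]
opening: 0.271
grasp_force: 30.0
```

```bash
python3 go.py 0.4475 -0.2762 0.18 3
```

```text
pos [0.4752 0.0078 0.1838] t 22.5 F [ 0.48 -0.57 -1.07]
[0.0153, -0.2849, 0.004, -0.09, 0.4, -5.5] n 6.842934884842452 0.7709940469102244
```

Converted, -0.26 m / 0.8 = -0.325, -0.235 m / 0.8 = -0.2938, -5.5 degrees / 120 = -0.0458.

Call:
play_rows(motion=[[[0,-0.0188,0,0,0,0],[0.0038,-0.0563,0,0,0,0],[0.0075,-0.1,0,0,0,-0.0083],[0.0113,-0.15,0,0,0,-0.0167],[0.015,-0.2,0,0,0,-0.025],[0.0188,-0.25,0,0,0,-0.0333],[0.0188,-0.2938,0,0,0,-0.0417],[0.0188,-0.325,0,0,0,-0.0458]]])

```text
time_s: 23.17
position: [0.4461, -0.254, 0.1796]
tcp_rot: [[-0.999, -0.051, -0.001], [-0.051, 0.999, -0.0], [0.001, -0.0, -1.0]]
force: [0.4, 0.2, -1.9]
opening: 0.274
grasp_force: 30.0
```

Converted, -0.025 m / 0.8 = -0.0313, -0.024 m / 0.8 = -0.03.

Call:
play_rows(motion=[[[0,-0.0188,0,0,0,0],[0,-0.03,0,0,0,0],[0,-0.0313,0,0,0,0],[0,-0.0313,0,0,0,0],[0,-0.0313,0,0,0,0]]])

```text
time_s: 23.58
position: [0.4479, -0.2739, 0.1801]
tcp_rot: [[-0.999, -0.053, -0.001], [-0.053, 0.999, 0.002], [0.001, 0.002, -1.0]]
force: [-0.0, -0.2, -1.5]
opening: 0.278
grasp_force: 30.0
```

```bash
python3 go.py 0.4475 -0.2762 0.0225 3
```

```text
pos [ 0.4479 -0.2739  0.1801] t 23.58 F [-0.01 -0.18 -1.52]
[0.0003, -0.0026, 0.1576, 0.12, -0.08, 0.06] n 3.780434997820166 0.021482117796189675
```

Converted, 0.15 m / 0.8 = 0.1875, 0.148 m / 0.8 = 0.185.

Call:
play_rows(motion=[[[0,0,0.0188,0,0,0],[0,0,0.05,0,0,0],[0,0,0.0875,0,0,0],[0,0,0.125,0,0,0],[0,0,0.1563,0,0,0],[0,0,0.175,0,0,0],[0,0,0.185,0,0,0],[0,0,0.1875,0,0,0]]])

```text
time_s: 24.25
position: [0.4478, -0.274, 0.0294]
tcp_rot: [[-0.999, -0.054, -0.002], [-0.054, 0.999, 0.002], [0.002, 0.003, -1.0]]
force: [0.0, -0.2, -1.0]
opening: 0.271
grasp_force: 30.0
```

Converted, 0.006 m / 0.8 = 0.0075, 0.003 m / 0.8 = 0.0038.

Call:
play_rows(motion=[[[0,0,0.0013,0,0,0],[0,0,0.0025,0,0,0],[0,0,0.0038,0,0,0],[0,0,0.005,0,0,0],[0,0,0.0063,0,0,0],[0,0,0.0075,0,0,0],[0,0,0.0075,0,0,0]]])

```text
time_s: 24.83
position: [0.4483, -0.2761, 0.0247]
tcp_rot: [[-0.999, -0.052, 0.0], [-0.052, 0.999, -0.0], [-0.0, -0.0, -1.0]]
force: [-0.8, -0.2, -2.2]
opening: 0.273
grasp_force: 30.0
```

Converted, 0.0022 m / 0.8 = 0.0028, 0.002 m / 0.8 = 0.0025.

Call:
play_rows(motion=[[[0,0,0.0006,0,0,0],[0,0,0.0013,0,0,0],[0,0,0.0019,0,0,0],[0,0,0.0025,0,0,0],[0,0,0.0028,0,0,0],[0,0,0.0028,0,0,0],[0,0,0.0028,0,0,0]]])

```text
time_s: 25.42
position: [0.4483, -0.2761, 0.0226]
tcp_rot: [[-0.999, -0.052, 0.0], [-0.052, 0.999, -0.0], [-0.0, -0.0, -1.0]]
force: [-1.0, -0.1, 0.5]
opening: 0.271
grasp_force: 30.0
```

The bench now bears the hook, so I'm opening the fingers and rising.

Call:
play_rows(motion=[[[0,0,0,0,0,0],[0,0,0,0,0,0],[0,0,0,0,0,0],[0,0,0,0,0,0],[0,0,0,0,0,0],[0,0,0,0,0,0],[0,0,0,0,0,0],[0,0,0,0,0,0]]], fingers=0.07)

```text
time_s: 26.08
position: [0.4483, -0.276, 0.0224]
tcp_rot: [[-0.999, -0.052, -0.0], [-0.052, 0.999, -0.0], [0.0, -0.0, -1.0]]
force: [-0.5, -0.3, 0.1]
opening: 0.769
grasp_force: 0.0
```

Converted, -0.18 m / 0.8 = -0.225, -0.15 m / 0.8 = -0.1875.

Call:
play_rows(motion=[[[0,0,-0.0125,0,0,0],[0,0,-0.0375,0,0,0],[0,0,-0.075,0,0,0],[0,0,-0.1125,0,0,0],[0,0,-0.15,0,0,0],[0,0,-0.1875,0,0,0],[0,0,-0.225,0,0,0],[0,0,-0.225,0,0,0]]])

```text
time_s: 26.75
position: [0.4509, -0.2783, 0.2088]
tcp_rot: [[-0.999, -0.052, 0.009], [-0.052, 0.999, -0.009], [-0.009, -0.009, -1.0]]
force: [0.8, -0.5, 0.6]
opening: 0.806
grasp_force: 0.0
```

Converted, 0.03 m / 0.8 = 0.0375.

Call:
play_rows(motion=[[[0.0375,0,0,0,0,0],[0.0375,0,0,0,0,0],[0.0375,0,0,0,0,0],[0.0375,0,0,0,0,0]]])

```text
time_s: 27.08
position: [0.4184, -0.2775, 0.2024]
tcp_rot: [[-0.999, -0.051, 0.0], [-0.051, 0.999, -0.0], [-0.0, -0.0, -1.0]]
force: [-0.2, 0.0, -0.3]
opening: 0.805
grasp_force: 0.0
```

```bash
python3 - <<'E'
from h import *
c=imaging.capture("top"); save(c,"end.png",(270,90,430,210),5)
s=bot.read_state(); print(s["time_s"],s["position"],s["opening"])
for k in("hook","tray_sockets"):
    for r in finder.recognise("top",k)[:2]: print(k,r)
E
```

```text
27.1333 [ 0.41869024 -0.27767791  0.20232761] 0.8000053606840062
hook {'at': [0.5232, -0.2715, 0.068], 'confidence': 0.47}
tray_sockets {'at': [0.4623, 0.1445, 0.0208], 'confidence': 0.93}
tray_sockets {'at': [0.7703, 0.2492, 0.0344], 'confidence': 0.82}
```

View pics/end.png

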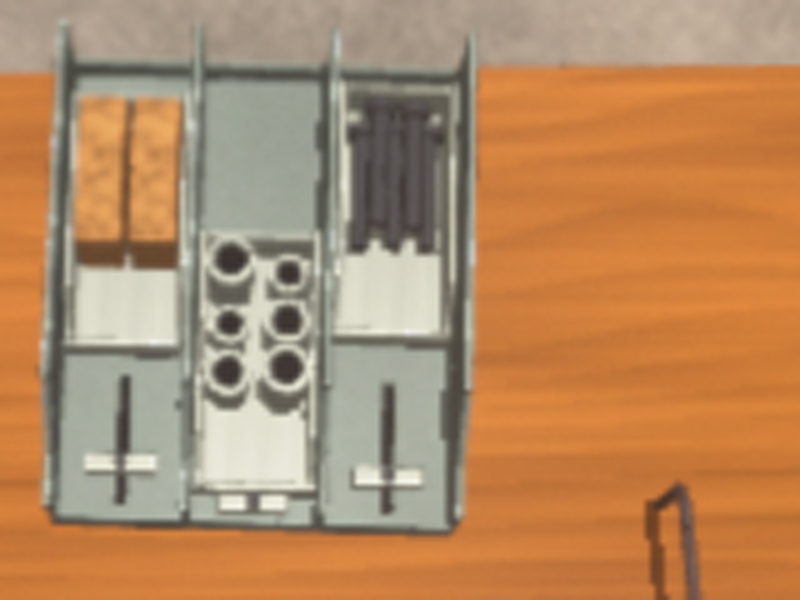

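The tray front (crop row 490) is against its stop (row 500), the other trays haven't moved, and the hook lies where it was at the start. I'm handing in.

```bash
python3 -c "
from h import *
print(bot.hand_in())"
```

```text
the job is handed in; nothing more can be done
None
```

I handed the job in with the sockets tray drawn up against the middle lane's stop (held over a second at about 11 N), the hook lying released on the bench clear of the rack, and the other trays not visibly moved; the hand-in returned no verdict.

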